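# Start the bench camera and point out the smaller conical flask

### The arm

A 6-joint arm with a two-finger parallel gripper is mounted at the origin on the work surface. World frame = base frame: x ahead of the robot, y to its left, z up, the work surface at z = 0. Lengths are in mm, angles in rad, forces in N, time in s.
With the tool pointing down it reaches from about 275 to 1000 mm from the base axis. Payload 8.4 kg.
Tool frame: the origin (TCP) lies at the centre of the arm's flange, where the gripper is bolted on; the fingertips stand 173 mm ahead of it and the grasp point (between the pads) lies 155 mm ahead of it; z points along the fingers, y is the direction in which the jaws open and shut (so a half turn about z gives the same grasp; the last joint's range is limited). The gripper opens to 85 mm and grips with 20 to 120 N. Pads are 22 mm wide; open, the fingers measure 114 mm over their backs; the gripper's body (76 mm by 85 mm) begins 54 mm behind the grasp point. The pads swing forward as they close: fully open they stand 13 mm farther back than shut.
Start: joints at [-1.287, 0.353, 1.633, -0, 1.155, -0.002], TCP at [176.202, -599.652, 404.681] pointing down, gripper open.
Joint ranges: [-2.63, 2.63], [-0.92, 2.1], [0.06, 2.66], [-1.3, 4.44], [0, 2.69], [-3.02, 3.02]. Speed limits (rad/s): [2.22, 2.22, 2.79, 3.14, 3.14, 3.14].

### API

Orientations are given as [roll, pitch, yaw] about the fixed x, y, z axes, in that order (R = Rz(yaw) Ry(pitch) Rx(roll)).
In Python, from rig import sense, grab_frame, camera_model, sign_off gives the robot as it stands. The module is installed in compiled form; this text tells all that it offers.
- The arm moves only by the tool step_arm, never from a script. Its argument "commands" is a list of rows, each a list of 3 entries, a list of its own where there are three numbers: the shift along the tool's x, y, z in mm, then the turn about the tool's z in rad, then the opening, from 0 (shut) to 1 (fully open). A call has 1 to 20 rows; each row shifts and turns the pose as measured when the row begins, along the tool's axes as they then stand; what a row does not reach is not made up. A row lasts 1/8 s, in which the tool goes at most 62.5 mm and 10.7 degrees, less where a joint would pass 70% of its speed; a pose out of reach is approached as far as the arm can. A call with a gripper value outside its range is refused whole. The fingers move at their own pace and stop on an object; "force" is the grip in N (left out, the last holds). Time passes only in rows, so rows that do not move let the fingers close. It gives the time, the measured TCP pose, the force and the opening at its end, in the units of the state.
- sense(): the state, without advancing time (a new reading comes with each control period).
- grab_frame(name): name is "scene" or "top" or "wrist"; returns the picture (384x512x3 uint8, blue, green, red); there is no depth.
- camera_model(name): a dict with "fx", "fy", "cx", "cy" (pixels), "R" (3x3) and "t" (3): a world point X has camera coordinates R X + t. Camera axes: x right, y down, z forward; pixel columns grow to the right and rows downward; lengths in mm; the calibration is good to about 2 mm. A picture is of the moment at which its call begins: read the wrist's pose just before it. camera_model takes no time and is no camera call; for the wrist camera it gives the pose at the moment of the call.
- sign_off(): hands the job in, once; it reports no verdict.
The state is a dict: "clock": time; "qpos": joint angles; "qvel": joint speeds; "joint_efforts": joint torques, N m; "eef_pos": TCP position; "tcp_rot": TCP orientation; "contact_force": force on the tool from outside, world axes, zero at the start; "wrist_torque": the same for the moment, N m; "opening": opening from 0.0 (shut) to 1.0 (fully open).
Only numpy, scipy, OpenCV 4.12 (cv2) and the standard library are available. Lean on these libraries where they do the work, as an engineer would, in place of code of your own. Each camera call takes 0.05 s, during which the arm holds its last target. There are 200 camera calls.

### The job

Press the larger round button on the camera control box right down and let it come back up, to start the bench camera's countdown. Then point out the smaller of the two conical flasks for the picture: bring the fingertips to about 2 or 3 cm straight above its stopper, without touching it, stay there for at least two seconds and finish still pointing at it. Do not touch any of the four stoppered glass vessels or press the small button, and leave everything else standing where it is.

Things in the scene. Friction and masses are not known exactly. Their poses are not given: they have to be found in the camera images.
- small_flask_top (a point): Centre of the top face of the rubber stopper of the smaller conical flask, the one to point at. The flask is pale bluish glass, a cone 68 mm across at the base that narrows to a 26 mm neck, 115 mm tall with its stopper; the stopper is 28 mm across. It stands loose and upright; this point is 115 mm above the table. Site z is up.
- small_flask: The same smaller conical flask; origin at the centre of its underside, z up. It stands anywhere in a group of four stoppered glass vessels, their centres at least 120 mm apart.
- large_flask: Larger conical flask, pale bluish glass with rubber stopper: 90 mm across at the base, 160 mm tall with stopper. Bystander, loose, not to be touched. Origin at the centre of its underside.
- round_bottle: Straight-sided, round-shouldered pale bluish glass bottle with rubber stopper, 72 mm across, 140 mm tall. Bystander, loose, not to be touched. Origin at the centre of its underside.
- tall_cylinder: Narrow measuring cylinder of pale bluish glass with rubber stopper: 32 mm tube on a 72 mm round foot, 180 mm tall, the tallest loose thing. Bystander, loose, not to be touched. Origin at the centre of its underside.
- big_button_top (a point): Centre of the top of the larger round grey button (40 mm across) on the camera control box, to be pressed straight down. It is on the end of the box nearer the glass vessels. The point moves with the button. The box is white with a blue top, 130 x 190 x 50 mm, fixed to the table, its top level.
- big_button (a joint): Travel of the larger button in m: 0 is up, 0.006 fully down. A spring returns it; fully down takes 5 N.
- little_button (a joint): Travel of the small round grey button (18 mm across) on the other end of the box, 90 mm from the larger one: 0 is up, 0.005 fully down. Not to be pressed.
- console: The camera control box; origin at the centre of its underside, 50 mm below its top. x runs across its 130 mm side, y along its 190 mm side.
- dish: Small white ceramic dish, 58 mm across, 14 mm high, lying among the four vessels. Loose bystander; origin under its centre.
- spatula: Spatula with black handle, 180 mm long, lying on the table between the box and the vessels. Loose bystander.
- beaker: Open glass beaker, 70 mm across, 85 mm high, behind the vessels. Loose bystander; origin under its centre.
- jar: Amber glass jar with black cap, 56 mm across, 85 mm high, to the left of the vessels. Loose bystander; origin under its centre.

How it is judged (in metres and radians):
On the way, in this order (a step that is already met when the one before it is completed fails the run):
1. the larger button is pressed right down (value of joint big_button above 0.0045 m), for 0.05 s.
2. the button has come back up and the fingertips dwell just above the smaller conical flask's stopper (horizontal distance between the grasp point and small_flask_top below 0.03 m and z of the grasp point in the frame of small_flask_top between 0.015 and 0.08 m and value of joint big_button below 0.0015 m), for 1.5 s.
At the end, for the whole second after the job is handed in: Grasp point between the fingers within 30 mm sideways of the small flask's stopper centre and 15 to 80 mm above its top (fingertips reach 19 mm past it), no contact; both buttons up; that flask moved under 10 mm, other loose things under 20 mm, all upright (all of step 2 and value of joint little_button below 0.0015 m and distance of small_flask from where it was at the start of the episode below 0.01 m and angle between small_flask's own z axis and vertical below 0.1 rad and distance of each of large_flask, round_bottle, tall_cylinder, dish, spatula, beaker, jar from where it was at the start of the episode below 0.02 m and angle between each of large_flask, round_bottle, tall_cylinder, dish, beaker, jar's own z axis and vertical below 0.15 rad); the robot touches nothing.
It fails at once if a stoppered glass vessel is touched (contact force between any of the fingers, the arm and small_flask above 0.3 N or contact force between any of the fingers, the arm and large_flask above 0.3 N or contact force between any of the fingers, the arm and round_bottle above 0.3 N or contact force between any of the fingers, the arm and tall_cylinder above 0.3 N).
It fails at once if the small button is pressed (value of joint little_button above 0.0025 m).
It fails at once if a loose thing is shifted or lifted (distance of any of large_flask, round_bottle, tall_cylinder, dish, spatula, beaker, jar from where it was at the start of the episode above 0.02 m or distance of small_flask from where it was at the start of the episode above 0.01 m).
It also fails if it takes over 48 s, if anything falls off the work surface, if the arm or the gripper's body presses on something with over 40 N, if the wrist force passes 120 N, or if a joint passes its speed limit or range.

## Working session

There is one attempt and no reset: what is moved stays moved. The work goes in short steps, Python scripts to look and compute and a tool call to move; the robot and the scene stay as the last step left them, time stands still between calls to the robot, and variables do not carry over. Pictures are saved under pics/ and viewed, about 8 in all and at most 12, crops included, and the job is handed in when it is done.

Besides the shell and the picture viewer there is one more tool, called after "Call:" as name(argument=value, ...), one argument or row to a line, values as JSON. step_arm: Moves the arm, as the interface text tells. Its arguments: {"type":"object","properties":{"commands":{"type":"array","items":{"type":"array"}},"force":{"type":"number"}},"required":["commands"]}

```bash
mkdir -p pics; cat > h.py <<'E'
import numpy as np, cv2
from rig import sense, grab_frame, camera_model, sign_off
def ray(m,u,v,z):
    R=np.array(m["R"]);t=np.array(m["t"]).ravel()
    c=-R.T@t; d=R.T@np.array([(u-m["cx"])/m["fx"],(v-m["cy"])/m["fy"],1])
    return c+d*(z-c[2])/d[2]
def proj(m,X):
    p=np.array(m["R"])@np.array(X)+np.array(m["t"]).ravel()
    return m["fx"]*p[0]/p[2]+m["cx"], m["fy"]*p[1]/p[2]+m["cy"]
E
python3 - <<'E'
from h import *
print(sense())
for n in("top","scene"):
    cv2.imwrite(f"pics/{n}0.png",cv2.resize(grab_frame(n),(800,600),interpolation=cv2.INTER_CUBIC))
    m=camera_model(n); print(n,m, -np.array(m["R"]).T@np.array(m["t"]).ravel())
E
```

```text
{'clock': 0.0, 'qpos': array([-1.28740001e+00,  3.53644322e-01,  1.63414376e+00, -1.49794991e-05,
        1.15520567e+00, -2.38918502e-03]), 'qvel': array([-0.00106145,  0.00040345, -0.00037054, -0.00034787,  0.00061172,
       -0.00171558]), 'joint_efforts': array([-2.53858881e-03, -6.05248547e+01, -3.42067802e+01, -2.12306991e-04,
        9.31449904e-03,  1.36808470e-05]), 'eef_pos': array([ 176.13144667, -599.41797874,  403.95978541]), 'tcp_rot': array([-3.14019152e+00,  1.03483977e-05,  2.85791564e-01]), 'contact_force': array([ 0.43443058, -1.18233496,  0.28590925]), 'wrist_torque': array([-0.01891538,  0.02632621, -0.04301605]), 'opening': 0.9982646981123604}
top {'fx': 487.17947278170635, 'fy': 487.17947278170635, 'cx': 258.93327112555573, 'cy': 185.03076427109505, 'R': array([[-0.01396708, -0.99987955, -0.00676856],
       [-0.99236758,  0.01469097, -0.1224368 ],
       [ 0.12252149,  0.00500681, -0.99245323]]), 't': array([  19.7412061 ,  606.06076522, 1356.98051403])} [ 435.45150264    4.04106538 1421.07745759]
scene {'fx': 497.5974463855305, 'fy': 497.5974463855305, 'cx': 256.81276855132194, 'cy': 192.59615978531534, 'R': array([[ 0.35535851,  0.93472877, -0.00156746],
       [ 0.57055874, -0.2182386 , -0.79172889],
       [-0.74039385,  0.28045327, -0.61087061]]), 't': array([-232.87326396, -262.55292662, 2007.47533132])} [1718.87775809 -402.62887499 1018.07192474]
```

View pics/top0.png

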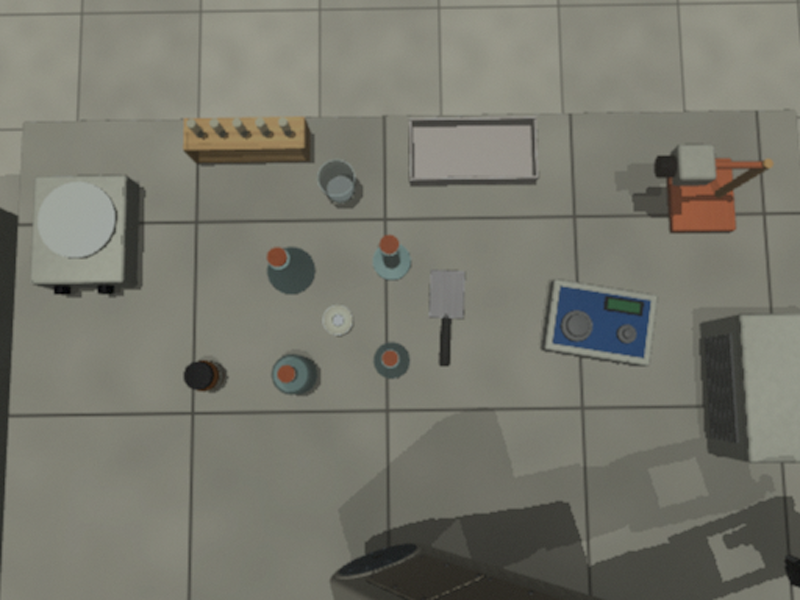

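View pics/scene0.png

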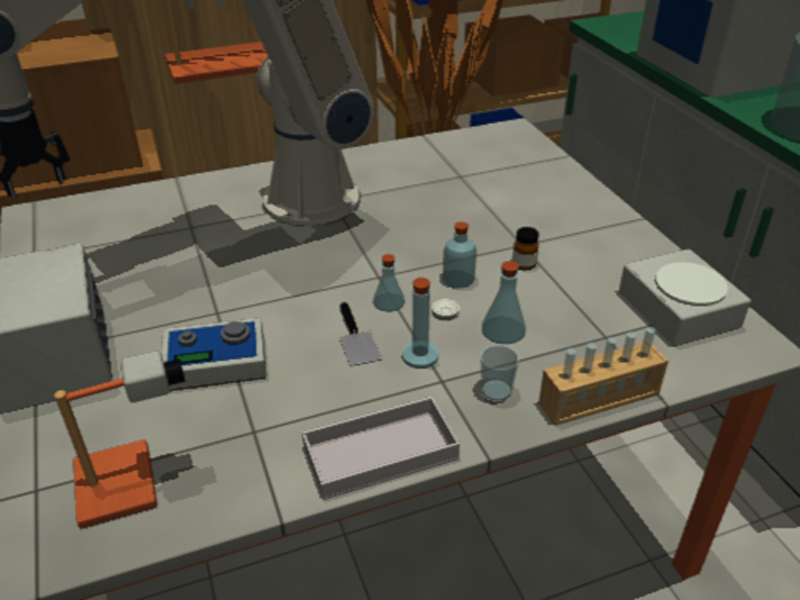

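The top view shows the small flask's stopper at (390,359), the tall cylinder's stopper at (389,245), the round bottle's at (287,374) and the large flask's at (278,258). The big button is at (577,325) and the small one at (627,333). The scene view agrees: the small cone is at (388,260) and the big button at (236,329).

```bash
python3 - <<'E'
from h import *
k=1.5625; m=camera_model("top"); s=camera_model("scene")
def tri(a,b):
    A=[];B=[]
    for M,(u,v) in((m,a),(s,b)):
        R=np.array(M["R"]);t=np.array(M["t"]).ravel()
        x=(u/k-M["cx"])/M["fx"];y=(v/k-M["cy"])/M["fy"]
        A+= [R[0]-x*R[2],R[1]-y*R[2]];B+=[x*t[2]-t[0],y*t[2]-t[1]]
    return np.linalg.lstsq(np.array(A),np.array(B),rcond=None)[0].round(1)
for n,a,z,b in [("small",(390,358),115,(388,258)),("small base",(391,360),10,None),("tall",(389,244),180,(421,285)),("bottle",(287,374),140,(461,227)),("large",(278,257),160,(510,267)),("big",(577,325),60,(236,328)),("little",(627,333),58,(187,337)),("dish",(338,320),14,None),("spat",(446,320),5,None)]:
    print(n,ray(m,a[0]/k,a[1]/k,z).round(1), tri(a,b) if b else '')
E
```

```text
small [478.4  37.2 115. ] [478.6  37.7 114. ]
small base [478.1  38.1  10. ] 
tall [664.3  35.  180. ] [665.2  35.1 174.8]
bottle [453.3 209.4 140. ] [453.8 211.2 135. ]
large [648.6 222.3 160. ] [649.8 224.2 156.8]
big [ 534.2 -296.5   60. ] [ 533.9 -293.4   68.7]
little [ 518.8 -385.6   58. ] [ 518.6 -384.2   61.5]
dish [553.3 135.4  14. ] 
spat [551.1 -65.2   5. ]
```

Triangulation agrees with the given heights (114 against 115 mm) and the button spacing comes out at 90 mm. Next I shut the fingers and go above the big button.

Call:
step_arm(
  commands=[
    [[43,-19,0],0,0],
    [[43,-19,0],0,0],
    [[43,-19,0],0,0],
    [[43,-19,0],0,0],
    [[43,-19,0],0,0],
    [[43,-19,0],0,0],
    [[43,-19,0],0,0],
    [[43,-19,0],0,0],
    [[43,-19,0],0,0],
    [[40,-18,0],0,0],
    [[0,0,0],0,0],
  ],
)

```text
clock: 1.48
eef_pos: [542.6, -288.1, 400.4]
tcp_rot: [-3.136, 0.002, 0.283]
contact_force: [0.5, -0.8, 0.0]
opening: -0.0
```

```bash
cat > near.py <<'E'
import sys
from h import *
x,y,z=map(float,sys.argv[1:4])
s=sense();m=camera_model("wrist");f=grab_frame("wrist")
print(s["clock"],s["eef_pos"],s["tcp_rot"],s["contact_force"],s["opening"])
yw=s["tcp_rot"][2];d=np.array([x,y])-s["eef_pos"][:2]
print("tool dx,dy",np.cos(yw)*d[0]+np.sin(yw)*d[1],np.sin(yw)*d[0]-np.cos(yw)*d[1])
u,v=proj(m,(x,y,z));print("pred px",u*1.5625,v*1.5625)
f=cv2.resize(f,(800,600),interpolation=cv2.INTER_CUBIC)
cv2.imwrite(sys.argv[4],f);
E
python3 near.py 534 -295 62 pics/w1.png
```

```text
1.475 [ 542.57864499 -288.07054554  400.38281099] [-3.13581525e+00  2.33389336e-03  2.83419956e-01] [ 0.45988869 -0.83741847  0.01994117] -0.00020061891817922117
tool dx,dy -10.174155483278176 4.254062680275672
pred px 413.63506446060507 284.9749026966987
```

View pics/w1.png

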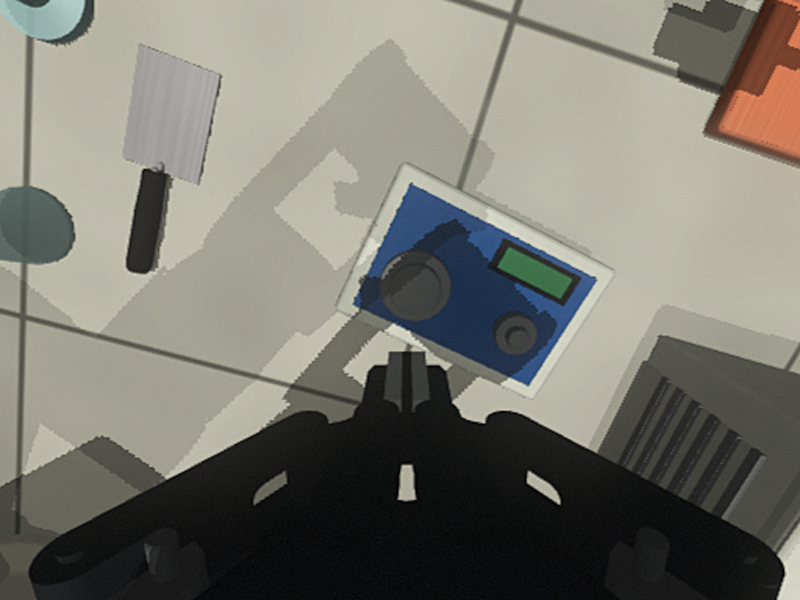

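The button is at (414,286) against a predicted (414,285), so the position holds. I correct and descend.

Call:
step_arm(
  commands=[
    [[-10,4,30],0,0],
    [[0,0,35],0,0],
    [[0,0,35],0,0],
    [[0,0,25],0,0],
    [[0,0,10],0,0],
    [[0,0,0],0,0],
  ],
)

```text
clock: 2.28
eef_pos: [527.2, -299.9, 262.1]
tcp_rot: [-3.137, 0.005, 0.278]
contact_force: [0.8, -0.1, 0.2]
opening: 0.004
```

```bash
python3 near.py 534 -295 62 pics/w2.png
```

```text
2.275 [ 527.22234907 -299.90646404  262.12099057] [-3.13667214  0.00517951  0.2783669 ] [ 0.77071035 -0.07968786  0.17930972] 0.0038039343965538585
tool dx,dy 7.864975023978202 -2.8551898936532485
pred px 400.7439323316712 326.06837549858835
```

View pics/w2.png

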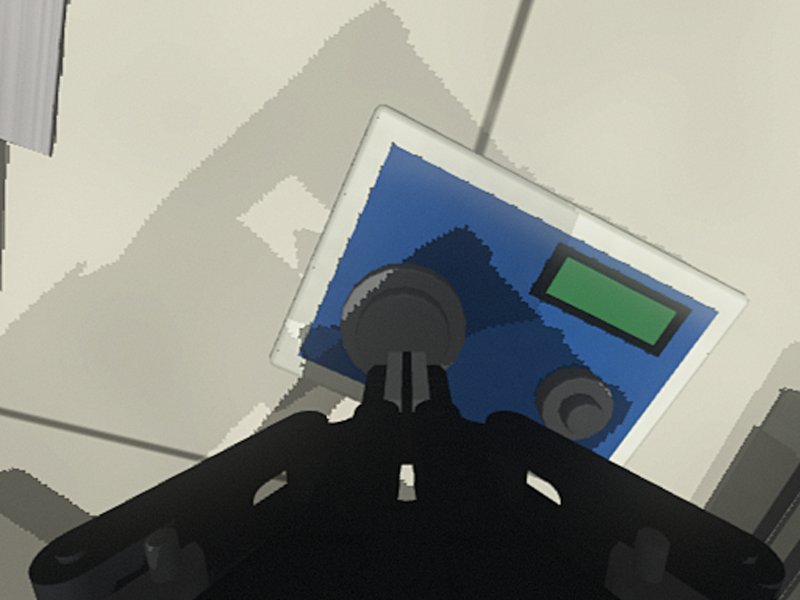

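The button centre is at about (403,327), against a predicted (401,326). The fingers need +8,-3 mm. I correct, then lower in small steps.

Call:
step_arm(
  commands=[
    [[7,-3,0],0,0],
    [[0,0,0],0,0],
    [[0,0,6],0,0],
    [[0,0,6],0,0],
    [[0,0,0],0,0],
  ],
)

```text
clock: 2.95
eef_pos: [534.7, -295.2, 252.7]
tcp_rot: [-3.141, 0.001, 0.279]
contact_force: [-0.5, -0.3, -0.6]
opening: 0.004
```

Call:
step_arm(
  commands=[
    [[0,0,4],0,0],
    [[0,0,4],0,0],
    [[0,0,4],0,0],
    [[0,0,0],0,0],
  ],
)

```text
clock: 3.45
eef_pos: [534.7, -295.3, 240.2]
tcp_rot: [-3.141, 0.001, 0.279]
contact_force: [-0.5, 0.8, 4.8]
opening: -0.002
```

Contact is at a tip height of about 67 mm. I press on to the stop.

Call:
step_arm(
  commands=[
    [[0,0,3],0,0],
    [[0,0,2],0,0],
    [[0,0,0],0,0],
  ],
)

```text
clock: 3.82
eef_pos: [534.7, -295.3, 240.0]
tcp_rot: [-3.141, 0.001, 0.279]
contact_force: [-2.4, 1.0, 2.9]
opening: -0.002
```

Call:
step_arm(
  commands=[
    [[0,0,3],0,0],
    [[0,0,4],0,0],
  ],
)

```text
clock: 4.08
eef_pos: [535.0, -295.5, 238.6]
tcp_rot: [-3.141, 0.001, 0.279]
contact_force: [-16.0, 9.8, 56.0]
opening: -0.002
```

```bash
python3 near.py 534 -295 62 pics/w3.png
```

```text
4.075 [ 535.00728524 -295.45818346  238.56183886] [-3.14117391e+00  7.00654698e-04  2.78711178e-01] [-16.02199723   9.80951399  56.03640343] -0.0017166425297012022
tool dx,dy -0.8423609561328618 -0.7176236130802112
pred px 403.2741924845509 370.82706460066544
```

View pics/w3.png

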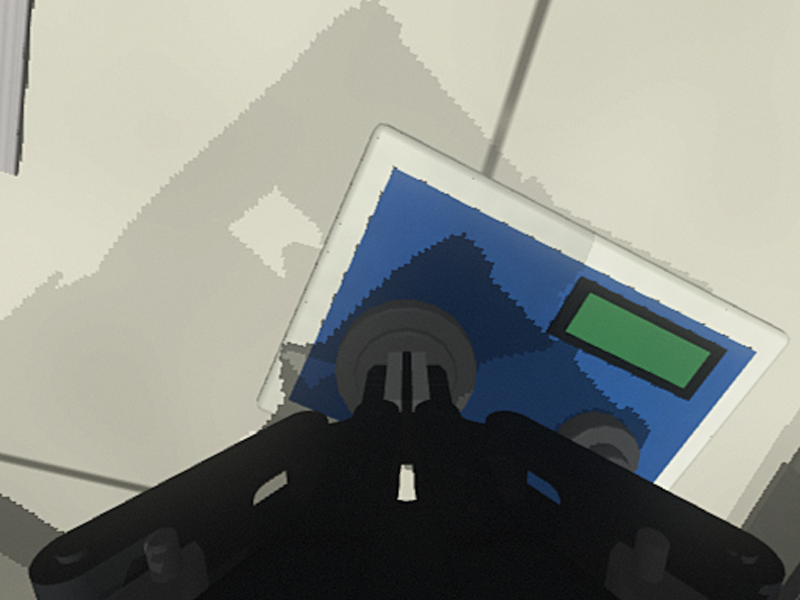

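The wrist reads 56 N with the tips stopped at 65.6 mm, so it is against a hard stop. I'll lift slowly and watch the spring force, to confirm that the button itself was down.

Call:
step_arm(
  commands=[
    [[0,0,-1],0,0],
    [[0,0,-1],0,0],
    [[0,0,0],0,0],
  ],
)

```text
clock: 4.5
eef_pos: [534.7, -295.3, 243.0]
tcp_rot: [3.142, 0.0, 0.279]
contact_force: [-1.1, 0.2, 2.1]
opening: -0.001
```

Call:
step_arm(
  commands=[
    [[0,0,-2],0,0],
    [[0,0,0],0,0],
  ],
)

```text
clock: 4.75
eef_pos: [534.8, -295.3, 244.7]
tcp_rot: [-3.142, 0.0, 0.279]
contact_force: [-1.6, 0.8, 2.4]
opening: -0.001
```

Call:
step_arm(
  commands=[
    [[0,0,-2],0,0],
    [[0,0,0],0,0],
  ],
)

```text
clock: 5.0
eef_pos: [534.8, -295.4, 246.3]
tcp_rot: [-3.141, 0.001, 0.279]
contact_force: [-0.2, 0.5, -0.3]
opening: -0.001
```

Call:
step_arm(
  commands=[
    [[0,0,-2],0,0],
    [[0,0,0],0,0],
  ],
)

```text
clock: 5.25
eef_pos: [534.7, -295.4, 248.1]
tcp_rot: [-3.141, 0.001, 0.279]
contact_force: [0.6, 0.2, 0.1]
opening: -0.001
```

The spring force fades between TCP z of 240 and 246, which fits the 6 mm travel. The button was fully down and is up again. I lift and go over the small flask, high.

Call:
step_arm(
  commands=[
    [[0,0,-35],0,0],
    [[0,0,-40],0,0],
    [[0,0,-40],0,0],
    [[0,0,-25],0,0],
    [[4,-35,0],0,0],
    [[4,-36,0],0,0],
    [[4,-36,0],0,0],
    [[4,-36,0],0,0],
    [[4,-36,0],0,0],
    [[4,-36,0],0,0],
    [[4,-36,0],0,0],
    [[4,-36,0],0,0],
    [[4,-30,0],0,0],
    [[0,0,0],0,0],
    [[0,0,0],0,0],
  ],
)

```text
clock: 7.12
eef_pos: [479.9, 28.1, 393.3]
tcp_rot: [3.141, -0.002, 0.278]
contact_force: [-0.6, 0.3, 0.0]
opening: 0.002
```

```bash
python3 near.py 478.4 37.4 115 pics/w4.png
```

```text
7.125 [479.92291004  28.07291032 393.28355445] [ 3.14112751e+00 -1.66144843e-03  2.77789832e-01] [-0.6267053   0.28555084  0.02211278] 0.0021600694415472234
tool dx,dy 1.0932484419515471 -9.387154244331363
pred px 390.07074423250384 294.2391984639478
```

View pics/w4.png

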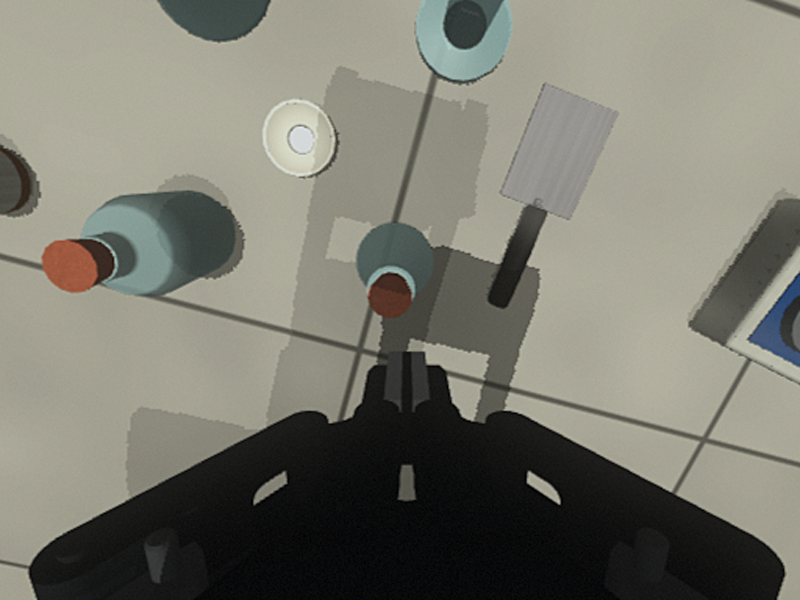

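The stopper is at (391,295), against a predicted (390,294). I correct and descend most of the way.

Call:
step_arm(
  commands=[
    [[1,-9,0],0,0],
    [[0,0,0],0,0],
    [[0,0,20],0,0],
    [[0,0,20],0,0],
    [[0,0,15],0,0],
    [[0,0,8],0,0],
    [[0,0,0],0,0],
  ],
)

```text
clock: 8.05
eef_pos: [479.5, 35.1, 328.8]
tcp_rot: [3.141, -0.003, 0.274]
contact_force: [0.5, 0.0, -0.5]
opening: -0.0
```

Call:
step_arm(
  commands=[
    [[0,-2,8],0,0],
    [[0,0,7],0,0],
    [[0,0,0],0,0],
  ],
)

```text
clock: 8.43
eef_pos: [479.4, 37.3, 313.7]
tcp_rot: [3.14, -0.005, 0.274]
contact_force: [-0.2, -0.4, 0.0]
opening: 0.002
```

```bash
python3 near.py 478.4 37.4 115 pics/w5.png; python3 -c "
from h import *
f=grab_frame('scene')[120:240,190:350];cv2.imwrite('pics/s5.png',cv2.resize(f,None,fx=4,fy=4,interpolation=cv2.INTER_CUBIC))"
```

```text
8.425 [479.40309778  37.2786153  313.65946412] [ 3.14021038 -0.00458055  0.27379983] [-0.17585124 -0.38109915  0.04407258] 0.0018770254961733544
tool dx,dy -0.9329113805261544 -0.3880924509020073
pred px 403.5366903354268 350.1714284012088
```

View pics/w5.png

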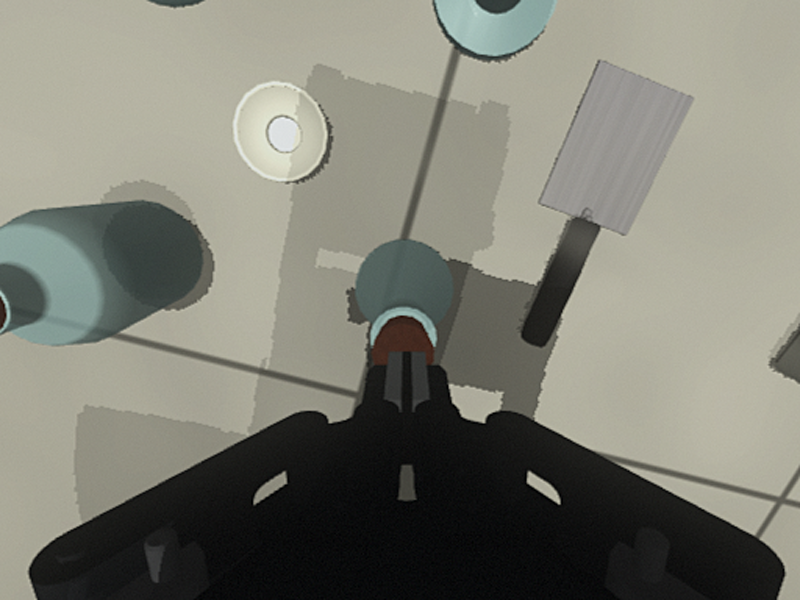

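View pics/s5.png

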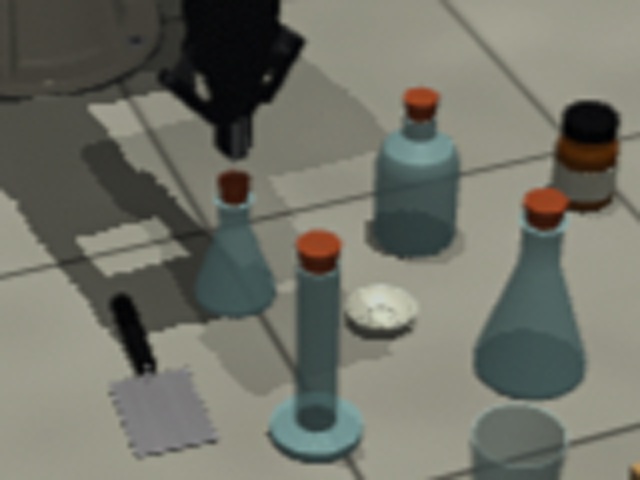

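The wrist view has the stopper at (404,348), directly under the tips. The scene crop shows the tips at (235,155), just clear above the stopper at (234,183), with everything standing. I hold there for 2.5 s.

Call:
step_arm(
  commands=[
    [[0,0,0],0,0],
    [[0,0,0],0,0],
    [[0,0,0],0,0],
    [[0,0,0],0,0],
    [[0,0,0],0,0],
    [[0,0,0],0,0],
    [[0,0,0],0,0],
    [[0,0,0],0,0],
    [[0,0,0],0,0],
    [[0,0,0],0,0],
    [[0,0,0],0,0],
    [[0,0,0],0,0],
    [[0,0,0],0,0],
    [[0,0,0],0,0],
    [[0,0,0],0,0],
    [[0,0,0],0,0],
    [[0,0,0],0,0],
    [[0,0,0],0,0],
    [[0,0,0],0,0],
    [[0,0,0],0,0],
  ],
)

```text
clock: 11.02
eef_pos: [479.8, 37.2, 314.8]
tcp_rot: [3.14, -0.006, 0.274]
contact_force: [-0.3, -0.4, 0.4]
opening: -0.003
```

```bash
python3 -c "
from h import *
s=sense();print(s['clock'],s['eef_pos'],s['contact_force']);sign_off()"
```

```text
11.025 [479.83753735  37.24270725 314.7552865 ] [-0.27494898 -0.38235541  0.4085373 ]
the job is handed in; nothing more can be done
```

I pressed the larger button right down and let it come back up. The arm then pointed at the smaller flask's stopper for over 2.5 s, and I handed the job in at 11 s with it still there. `sign_off` gives no verdict, so success isn't confirmed.

- **Button:** the fingers met a hard stop at 56 N. On the way back up, the spring force faded to nothing over about 6 mm, which matches the stated travel. I had no direct reading of the button itself.
- **Pointing:** at the end the fingertips were about 27 mm above the stopper and about 1.5 mm off its centre sideways. The contact force was at noise level.
- **Surroundings:** the last pictures showed all four vessels, the dish, spatula and jar standing where they were, and the part of the beaker in view looked undisturbed. I never went near the small button, but it was out of view in those last pictures.
- **Disagreements:** small moves ran a few millimetres over and I corrected them from the wrist camera. My two-camera height readings were 1 to 5 mm low on the vessels. Two cameras put the button top at about 69 mm; where the spring force faded on the way up suggests about 72 mm.

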